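# Load a roller sleeve into the studio spinner

## Robot

A 6-joint arm with a two-finger parallel gripper is mounted at the origin on the work surface. World frame = base frame: x ahead of the robot, y to its left, z up, the work surface at z = 0. Lengths are in mm, angles in rad, forces in N, time in s.
With the tool pointing down it reaches from about 350 to 775 mm from the base axis. Payload 7.3 kg.
Tool frame: the origin (TCP) lies midway between the tips of the shut fingers; the grasp point (between the pads) lies 19 mm behind it; z points along the fingers, y is the direction in which the jaws open and shut (so a half turn about z gives the same grasp; the last joint's range is limited). The gripper opens to 92 mm and grips with 3 to 60 N. Pads are 19 mm wide; open, the fingers measure 130 mm over their backs; the gripper's body (75 mm by 190 mm) begins 47 mm behind the grasp point.
Start: joints at [-1.313, 0.342, 1.524, -0, 1.275, -0.146], TCP at [206.304, -482.787, 226.741] pointing down, gripper open.
Joint ranges: [-2.53, 2.53], [-0.77, 2.02], [0.04, 2.7], [-1, 4.14], [0.28, 2.66], [-3.11, 3.11]. Speed limits (rad/s): [2.57, 2.57, 3.14, 3.14, 3.14, 3.14].

## Interface

Orientations are given as [roll, pitch, yaw] about the fixed x, y, z axes, in that order (R = Rz(yaw) Ry(pitch) Rx(roll)).
In Python, from bench import * gives the robot as it stands.
- The arm moves only by the shell command python3 -m crank 'ROWS' [FORCE]. ROWS is JSON, a list of rows, each a list of 7 numbers: the turn, a rotation vector about the tool's x, y, z in rad, then the shift along the tool's x, y, z in cm, then the opening, from 0 (shut) to 1 (fully open). A call has 1 to 10 rows; each row is the pose to reach, as a shift and turn from the pose commanded when the call began, along the tool's axes at that moment; what a row does not reach only later rows make up. A row lasts 1/8 s, in which the tool goes at most 62.5 mm and 10.7 degrees, less where a joint would pass 70% of its speed; a pose out of reach is approached as far as the arm can. A call with a gripper value outside its range is refused whole. The fingers move at their own pace and stop on an object; FORCE is the grip in N (left out, the last holds). Time passes only in rows, so rows that repeat a pose let the fingers close. It gives the time, the measured TCP pose, the force and the opening at its end, in the units of the state.
- sense(): the state, without advancing time (a new reading comes with each control period).
- camera(name): name is "scene" or "side" or "wrist"; returns the picture (480x640x3 uint8, red, green, blue); there is no depth.
- camera_params(name): a dict with "K" (3x3 intrinsics, pixels), "R" (3x3) and "t" (3): a world point X has camera coordinates R X + t. Camera axes: x right, y down, z forward; pixel columns grow to the right and rows downward; lengths in mm; the calibration is good to about 2 mm. The wrist camera is an equidistant fisheye: a pixel r from the principal point sees the ray r / f radians off the axis. A picture is of the moment at which its call begins: read the wrist's pose just before it. camera_params takes no time and is no camera call; for the wrist camera it gives the pose at the moment of the call.
- job_done(): hands the job in, once; it reports no verdict.
The state is a dict: "clock": time; "joint_positions": joint angles; "joint_vel": joint speeds; "tau": joint torques, N m; "position": TCP position; "tcp_rot": TCP orientation; "wrist_force": force on the tool from outside, world axes, zero at the start; "wrist_torque": the same for the moment, N m; "width": finger opening in mm.
Only numpy, scipy, OpenCV 4.12 (cv2) and the standard library are available. Lean on these libraries where they do the work, as an engineer would, in place of code of your own. Each camera call takes 0.05 s, during which the arm holds its last target. There are 200 camera calls.

## Task

Slide the roller spinner's splash guard fully open, draw the yellow roller sleeve off its sloping drying peg, and slide it upright over the spindle until it sits fully down on the rubber collar, lowering it all the way in the grip rather than letting it drop. Let go of it, then slide the guard fully shut over it. Leave the blue sleeve on its peg and do not shift or tip the jar, the tin or the mug.

Things in the scene. Friction and masses are not known exactly. Their poses are not given: they have to be found in the camera images.
- yellow_sleeve: yellow paint-roller sleeve to load: tube 120 mm long, 52 mm outside, 40 mm bore right through, white core, about 120 g. Origin at the middle of its axis, z along the axis (upper end at the start); same either way round. Starts fully down on one of the rack's two pegs (either one), leaning 35 degrees from vertical, top end towards the spinner's side
- blue_sleeve: an identical sleeve in blue, on the rack's other peg; leave it there. Origin and axes as for the yellow one
- rack: fixed wooden drying rack: sloping board 250 mm wide (rack's y) with two pegs square to it, 32 mm thick, 85 mm long, at 65 mm either side of the middle along y, leaning 35 degrees from vertical to the rack's -x, roughly the spinner's side. Origin on the table under the board's middle, where its upper face is 61 mm high. Sleeves sit on the board; peg tips end 35 mm below the sleeve tops
- spinner: fixed roller spinner: upright clear splash box, 210 x 210 mm outside, 196 x 196 inside, walls 155 mm high, blue band round its foot, steel spindle in the middle. Two aluminium rails (tops 163 mm high) run along its top edges and 195 mm on past its +y side. The top is open where the guard is not. Origin on the table on the spindle's axis, z up, y along the rails to where the guard opens
- spindle_seat (a point): centre of the top face of the black rubber collar at the spindle's foot (50 mm across, 30 mm above the table), on the spindle's axis; axes as the spinner's. A sleeve sitting fully down has its lower end here and its middle 60 mm above
- spindle_tip (a point): top of the spindle, 122 mm above the table, 92 mm above the collar. The spindle is 36 mm in diameter (2 mm clearance all round in the sleeve's bore); its top 14 mm taper to 22 mm
- guard (a joint): how far the splash guard is slid open along the spinner's +y, in m: 0 fully shut (at its stop), 0.19 fully open. May start a little ajar. A flat clear panel 200 x 204 mm with orange edges on the rails, 164 to 172 mm above the table; light friction (1.5 N), stays where it is left. A seated sleeve's top is 15 mm below it
- guard_grip (a point): grip point of the guard's orange handle, moving with it, 197 mm above the table: an upright fin on the panel, 14 mm thick along the rails (y), 80 mm long across them (x), top 211 mm above the table. Guard shut: the fin is 75 mm to the -y side of the spindle's axis; open: 115 mm to the +y side; axes as the spinner's
- jar: closed glass jar with a steel cap, 70 mm across, 110 mm high, standing loose between rack and spinner; leave alone. Origin at the centre of its underside
- tin: steel paint tin with a green band, 66 mm across, 100 mm high, standing loose in front of the spinner; leave alone. Origin at the centre of its underside
- mug: grey enamel mug, 84 mm across, 85 mm high, with a handle, standing loose to the left, near the rails; leave alone. Origin at the centre of its underside
Things that resemble listed ones, but are neither listed nor needed, are in the scene too. There is more than one size of the yellow_sleeve; the job needs the smallest.

How it is judged:
By the outcome, as a careful person would: the job done as asked, in the order asked, and still so for the second after the job is handed in, with the robot touching nothing.
It also fails if it takes over 66 s, if anything falls off the work surface, if the arm or the gripper's body presses on something with over 40 N, if the wrist force passes 120 N, or if a joint passes its speed limit or range.

## Working session

There is one attempt and no reset: what is moved stays moved. The work goes in short steps, Python scripts to look and compute and a shell command to move; the robot and the scene stay as the last step left them, time stands still between calls to the robot, and variables do not carry over. Pictures are saved under pics/ and viewed, about 8 in all and at most 12, crops included, and the job is handed in when it is done.

```bash
ls; mkdir -p pics; python3 - <<'E'
from bench import *
import cv2
for n in ("scene","side"):
    cv2.imwrite(f"pics/{n}0.png",camera(n)[:,:,::-1])
    p=camera_params(n);print(n,p)
print(sense())
E
```

```text
pics
scene {'K': array([[450.96522664,   0.        , 321.006867  ],
       [  0.        , 450.96522664, 240.64450912],
       [  0.        ,   0.        ,   1.        ]]), 'R': array([[-0.73890627,  0.67380089,  0.00314309],
       [ 0.63544082,  0.69837611, -0.32937178],
       [-0.22412606, -0.24137763, -0.94419508]]), 't': array([ 369.67028646, -206.77382577, 1128.42634278])}
side {'K': array([[530.49502245,   0.        , 315.05303864],
       [  0.        , 530.49502245, 234.95373339],
       [  0.        ,   0.        ,   1.        ]]), 'R': array([[-0.66872251,  0.7434756 ,  0.00736429],
       [ 0.70624194,  0.63826679, -0.3063296 ],
       [-0.23244896, -0.19964853, -0.95189702]]), 't': array([ 338.22762555, -280.42539614, 1525.44593788])}
{'clock': 0.1, 'joint_positions': array([-1.31300947e+00,  3.42624844e-01,  1.52485204e+00, -2.03952237e-06,
        1.27535918e+00, -1.46035043e-01]), 'joint_vel': array([ 4.44598349e-04, -1.29925480e-03, -1.81539461e-03,  8.29127857e-04,
       -1.09118408e-03,  6.30919000e-06]), 'tau': array([ 1.95542663e-03, -4.32005382e+01, -2.44695193e+01,  7.19852443e-02,
        5.26125426e-02, -4.46739375e-05]), 'position': array([ 206.21220423, -482.4598112 ,  226.15331962]), 'tcp_rot': array([-3.14036219e+00, -1.79007699e-04,  4.03822383e-01]), 'wrist_force': array([ 0.21408566, -0.28283006,  0.87833021]), 'wrist_torque': array([-0.01541113, -0.02536076, -0.027322  ]), 'width': 92.08525033839196}
```

View pics/scene0.png

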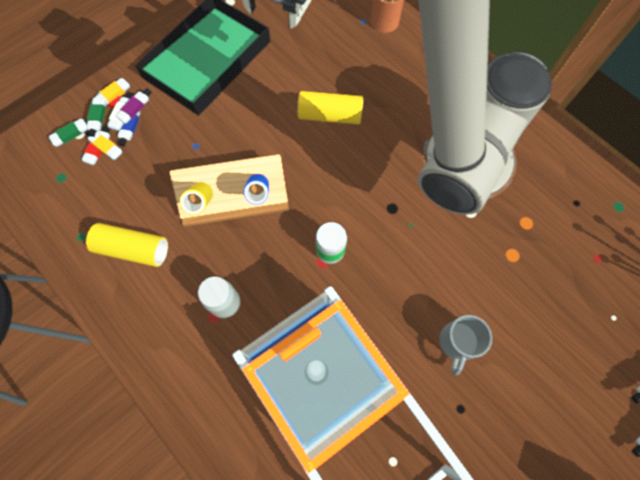

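View pics/side0.png

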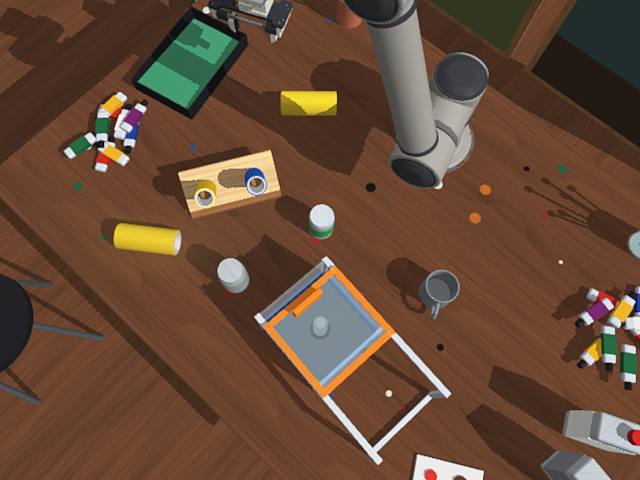

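The scene camera shows the yellow sleeve on the left peg at (195,198) and the blue one on the right peg at (257,188). The guard is nearly shut, with its handle at (298,343). The jar is at (219,297), the tin at (331,242) and the mug at (466,340).

Things that could be taken for the target:
- The sleeve on the peg at (195,198), with a white core and a short tube. I choose this one.
- The long yellow roller lying at (126,245).
- The yellow roller lying at (330,107).

Next I make a close crop and a first estimate.

```bash
cat > h.py <<'E'
from bench import *
import numpy as np, cv2
from scipy.spatial.transform import Rotation as Ro
def ray(n,px,p=None):
    p=p or camera_params(n);K=p["K"];u=(np.array(px,float)-[K[0,2],K[1,2]])
    if n=="wrist":
        r=np.hypot(*u);th=r/K[0,0];d=np.array([*(np.sin(th)*u/max(r,1e-9)),np.cos(th)])
    else: d=np.array([*(u/K[0,0]),1])
    return -p["R"].T@p["t"],p["R"].T@d
def onz(n,px,z,p=None):
    o,d=ray(n,px,p);return o+d*(z-o[2])/d[2]
def proj(n,X,p=None):
    p=p or camera_params(n);X=np.atleast_2d(X);c=X@p["R"].T+p["t"];K=p["K"]
    if n=="wrist":
        r=np.hypot(c[:,0],c[:,1]);th=np.arctan2(r,c[:,2]);q=c[:,:2]/np.maximum(r,1e-9)[:,None]*th[:,None]
    else: q=c[:,:2]/c[:,2:]
    return q*K[0,0]+[K[0,2],K[1,2]]
def Rt(): return Ro.from_euler("xyz",sense()["tcp_rot"])
E
python3 - <<'E'
from h import *
S=cv2.imread("pics/scene0.png");D=cv2.imread("pics/side0.png")
c=lambda I,x,y,w,h:cv2.resize(I[y:y+h,x:x+w],(400,300),interpolation=cv2.INTER_CUBIC)
cv2.imwrite("pics/c1.png",np.vstack([np.hstack([c(S,160,140,140,105),c(D,165,140,140,105)]),np.hstack([c(S,225,280,240,180),c(D,250,250,208,156)])]))
P=lambda a,n,px,z:print(a,n,onz(n,px,z).round(1))
for n,f in (("scene",dict(tip=(316,370),jar=(218,290),tin=(331,230),mug=(470,335),h=(298,343),ytop=(192,199),btop=(257,188))),("side",dict(tip=(320,322),jar=(231,267),tin=(320,213),mug=(440,284),h=(307,302),ytop=(204,198),btop=(256,181)))):
    for (k,px),z in zip(f.items(),(122,110,100,85,205,150,150)): P(k,n,px,z)
print(camera_params("wrist"))
E
```

```text
tip scene [629.1 126.9 122. ]
jar scene [ 670.3 -120.3  110. ]
tin scene [412.9 -64.8 100. ]
mug scene [355.6 282.4  85. ]
h scene [624.7  76.7 205. ]
ytop scene [ 591.4 -293.6  150. ]
btop scene [ 476.8 -223.1  150. ]
tip side [626.7 123.1 122. ]
jar side [ 670.6 -127.8  110. ]
tin side [418.3 -62.8 100. ]
mug side [354.6 277.1  85. ]
h side [623.2  79.7 205. ]
ytop side [ 594.4 -288.4  150. ]
btop side [ 476.1 -225.3  150. ]
{'K': array([[371.64829954,   0.        , 316.7744039 ],
       [  0.        , 371.64829954, 236.73301137],
       [  0.        ,   0.        ,   1.        ]]), 'R': array([[ 3.92830619e-01, -9.19610502e-01, -7.93324544e-04],
       [-8.85479128e-01, -3.78483263e-01,  2.69586967e-01],
       [-2.48215266e-01, -1.05199543e-01, -9.62975720e-01]]), 't': array([-525.33495929,  -33.63194918,  390.67273773])}
```

View pics/c1.png

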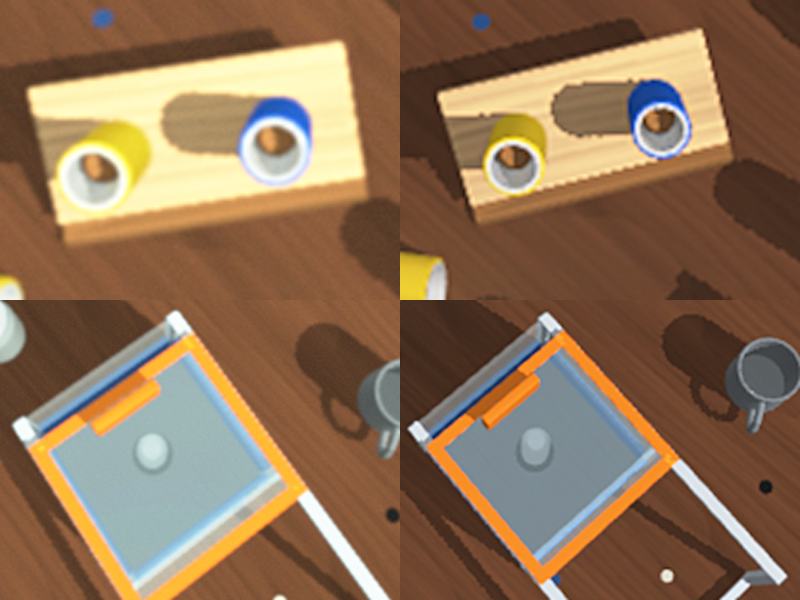

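```bash
python3 - <<'E'
from h import *
from scipy.optimize import least_squares
rs=lambda u,v:(160+u*.35,140+v*.35); rd=lambda u,v:(165+(u-400)*.35,140+v*.35)
ss=lambda u,v:(225+u*.6,280+(v-300)*.6); sd=lambda u,v:(250+(u-400)*.52,250+(v-300)*.52)
def T(q,L): c,s=np.cos(q[2]),np.sin(q[2]);return np.array([q[0]+c*L[0]-s*L[1],q[1]+s*L[0]+c*L[1],L[2]])
def Y(sg): return lambda q:T(q,(-68.8,65*sg,159.3))
obs=[("scene",rs(97,178),1),("side",rd(514,167),1),("scene",rs(275,148),-1),("side",rd(660,130),-1)]
for sg in (1,-1):
  f=lambda q:np.concatenate([proj(n,Y(k*sg)(q))[0]-px for n,px,k in obs])
  for y0 in (0,2,-2):
    r=least_squares(f,[560,-260,y0]);print("rack",sg,r.x.round(3),r.fun.round(1))
  # board top corners as a check
C=[((1,-1),(190,335),(563,332)),((-1,-1),(38,448),(430,440)),((1,1),(303,490),(675,460)),((-1,1),None,(545,582))]
for flip in (1,-1):
  def f(q):
    e=[proj("scene",T(q,(0,0,122)))[0]-ss(152,447),proj("side",T(q,(0,0,122)))[0]-sd(536,441)]
    for (a,b),s,d in C:
      X=T(q,(flip*a*100,b*102+q[3],172))
      if s: e.append(proj("scene",X)[0]-ss(*s))
      e.append(proj("side",X)[0]-sd(*d))
    return np.concatenate(e)
  r=least_squares(f,[628,125,-.2,0]);print("spin",flip,r.x.round(3),r.fun.round(1))
for n in("scene","side"):print(-camera_params(n)["R"].T@camera_params(n)["t"])
E
```

```text
rack 1 [ 503.665 -305.463   -2.129] [-1.1 -0.   0.1  0.1  0.3  0.1  0.8 -0.4]
rack 1 [ 503.665 -305.463    4.154] [-1.1 -0.   0.1  0.1  0.3  0.1  0.8 -0.4]
rack 1 [ 503.665 -305.463   -2.129] [-1.1 -0.   0.1  0.1  0.3  0.1  0.8 -0.4]
rack -1 [ 576.583 -188.772    1.012] [-1.1 -0.   0.1  0.1  0.3  0.1  0.8 -0.4]
rack -1 [ 576.583 -188.772    1.012] [-1.1 -0.   0.1  0.1  0.3  0.1  0.8 -0.4]
rack -1 [ 576.583 -188.772    1.012] [-1.1 -0.   0.1  0.1  0.3  0.1  0.8 -0.4]
spin 1 [624.832 111.76    1.385  46.248] [  -3.9   -6.    -3.8   -5.1  -24.5  129.   -10.    99.8    9.1  -40.4
    5.4  -28.1    6.1  -29.7    3.2  -23.1   15.9 -153.9]
spin -1 [ 6.26160e+02  1.25458e+02 -1.18000e-01  2.93470e+01] [ 0.5  0.1  0.2 -0.8 -1.2 -0.1 -1.9  0.5 -1.4 -2.7  0.7  1.4  0.9  1.6
  1.   0.8  1.5 -0.8]
[657.45397388 167.69860439 996.18722994]
[ 778.81693232  232.0752743  1363.67404165]
```

```bash
cat >> h.py <<'E'
def go(pos,R=None,label=""):
    """tool-axis rows needed to reach world TCP pos / rotation R"""
    s=sense();R0=Ro.from_euler("xyz",s["tcp_rot"])
    R=R0 if R is None else R
    print(label,"rot",(R0.inv()*R).as_rotvec().round(3),"shift cm",(R0.inv().apply(np.array(pos)-s["position"])/10).round(2))
E
python3 - <<'E'
from h import *
p=camera_params("wrist");print(-p["R"].T@p["t"])
go((206,-482,300),label="up")
go((620.8,79.8,290),Ro.from_euler("xyz",[np.pi,0,-.118]))
E
```

```text
[ 273.55820571 -454.73408218  384.85833505]
up rot [0. 0. 0.] shift cm [-0.   -0.06 -7.38]
 rot [-0.001  0.     0.522] shift cm [ 60.22 -35.42  -6.33]
```

```bash
python3 -m crank '[[0,0,0,0,0,-6.3,1],[0,0,0.1,6,-3.5,-6.3,1],[0,0,0.2,12,-7,-6.3,1],[0,0,0.3,18,-10.5,-6.3,1],[0,0,0.4,23,-13.5,-6.3,1],[0,0,0.522,28,-16.5,-6.3,1],[0,0,0.522,33,-19.4,-6.3,1],[0,0,0.522,38,-22.4,-6.3,1],[0,0,0.522,43,-25.3,-6.3,1],[0,0,0.522,48,-28.2,-6.3,1]]'
python3 -m crank '[[0,0,0,5,0,0,1],[0,0,0,10,0,0,1],[0,0,0,14,0,0,1],[0,0,0,14,0,0,1]]'
python3 - <<'E'
from h import *
go((620.8,79.8,290),Ro.from_euler("xyz",[np.pi,0,-.118]))
p=camera_params("wrist");cv2.imwrite("pics/w1.png",camera("wrist")[:,:,::-1]);print(p["t"],-p["R"].T@p["t"])
np.savez("w1.npz",**p)
E
```

```text
clock: 1.35
position: [537.7, -32.9, 289.4]
tcp_rot: [3.141, 0.0, -0.118]
wrist_force: [0.1, -0.5, 0.7]
width: 91.6
clock: 1.85
position: [677.2, -51.6, 286.4]
tcp_rot: [-3.141, 0.004, -0.118]
wrist_force: [-0.2, -0.2, -0.1]
width: 91.7
 rot [-0.     0.004 -0.   ] shift cm [ -7.16 -12.39  -0.33]
[ 27.90808617 602.33263793 633.39726178] [750.42635064 -60.86192804 444.89513055]
```

View pics/w1.png

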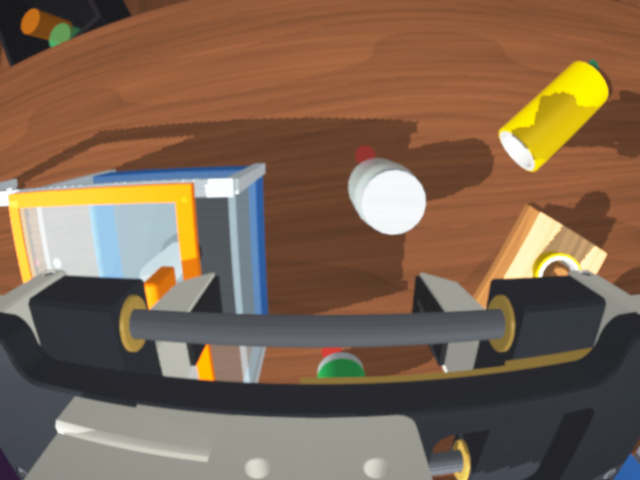

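The guard is at the left of the wrist view with its handle at (160,285). The jar is at (390,197). The last call put the tool too far in +x and not far enough in +y, so I correct that and grasp the handle.

```bash
python3 -m crank '[[0,0,0,-2.5,-4.2,0,1],[0,0,0,-5,-8.3,0,1],[0,0,0,-7.2,-12.4,0,1],[0,0,0,-7.2,-12.4,4,1],[0,0,0,-7.2,-12.4,7.5,1],[0,0,0,-7.2,-12.4,10.2,1],[0,0,0,-7.2,-12.4,10.2,1],[0,0,0,-7.2,-12.4,10.2,0.5],[0,0,0,-7.2,-12.4,10.2,0],[0,0,0,-7.2,-12.4,10.2,0]]' 15
python3 -m crank '[[0,0,0,0,0,0,0],[0,0,0,0,0,0,0],[0,0,0,0,0,0,0]]'
python3 - <<'E'
from h import *
s=sense()
p=camera_params("wrist");cv2.imwrite("pics/w2.png",camera("wrist")[:,:,::-1]);print(s["position"],s["width"],s["wrist_force"])
E
```

```text
clock: 3.15
position: [619.4, 80.2, 188.8]
tcp_rot: [-3.141, -0.002, -0.118]
wrist_force: [0.1, -0.2, 0.1]
width: 66.6
clock: 3.52
position: [619.1, 80.3, 187.6]
tcp_rot: [3.142, 0.0, -0.118]
wrist_force: [0.9, 0.7, 0.7]
width: 36.5
[619.05443915  80.2502668  187.64413388] 36.532058517535134 [0.90314394 0.68447724 0.69259872]
```

View pics/w2.png

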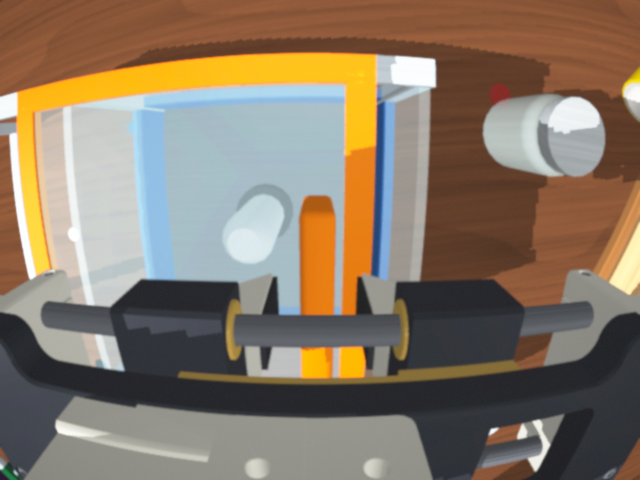

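The fin at (318,290) is midway between the jaws. I close on it.

```bash
python3 -m crank '[[0,0,0,0,0,0,0],[0,0,0,0,0,0,0],[0,0,0,0,0,0,0],[0,0,0,0,0,0,0]]' 20
python3 - <<'E'
from h import *
s=sense();print(s["width"],s["wrist_force"])
R=Ro.from_euler("z",-.118)
d=R.inv().apply(s["position"]-np.array([626.2,125.5,0]));print("local",d)
go(s["position"]+R.apply([0,190-(d[1]+75),0]))
E
```

```text
clock: 4.08
position: [619.0, 80.2, 187.7]
tcp_rot: [3.142, 0.0, -0.118]
wrist_force: [0.4, 0.1, -1.2]
width: 13.7
13.734763018926433 [ 0.40516385  0.11849985 -1.22633327]
local [ -1.77385627 -45.78614178 187.65262664]
 rot [0. 0. 0.] shift cm [ -0.   -16.08  -0.  ]
```

```bash
python3 -m crank '[[0,0,0,0,-2,0,0],[0,0,0,0,-5,0,0],[0,0,0,0,-8,0,0],[0,0,0,0,-11,0,0],[0,0,0,0,-13.5,0,0],[0,0,0,0,-15,0,0],[0,0,0,0,-15.8,0,0],[0,0,0,0,-16,0,0],[0,0,0,0,-16,0,0]]'
python3 -m crank '[[0,0,0,0,-0.1,0,0],[0,0,0,0,-0.2,0,0],[0,0,0,0,-0.2,0,0]]'
```

```text
clock: 5.2
position: [638.4, 239.3, 187.7]
tcp_rot: [-3.141, -0.001, -0.119]
wrist_force: [5.6, 0.9, -2.1]
width: 13.7
clock: 5.58
position: [638.5, 240.5, 187.7]
tcp_rot: [3.141, -0.001, -0.119]
wrist_force: [4.6, -1.8, -2.3]
width: 13.7
```

```bash
python3 -m crank '[[0,0,0,0,-0.2,0,0],[0,0,0,0,-0.3,0,0],[0,0,0,0,-0.3,0,0]]'
python3 -m crank '[[0,0,0,0,-0.2,0,0],[0,0,0,0,-0.2,0,0],[0,0,0,0,-0.2,0,0]]'
```

```text
clock: 5.95
position: [638.6, 240.8, 187.7]
tcp_rot: [3.137, 0.001, -0.12]
wrist_force: [1.9, -10.3, -0.2]
width: 13.8
clock: 6.32
position: [638.6, 240.8, 187.6]
tcp_rot: [3.134, 0.002, -0.121]
wrist_force: [0.2, -17.9, 1.8]
width: 13.8
```

```bash
python3 -m crank '[[0,0,0,0,0.4,0,0],[0,0,0,0,0.4,0,0.5],[0,0,0,0,0.4,0,0.5],[0,0,0,0,0.4,0,0.5],[0,0,0,0,0.4,-4,0.5],[0,0,0,0,0.4,-10,0.8],[0,0,0,-3,5,-10.5,0.8],[0,0,0,-5,10,-10.5,0.8],[0,0,0,-6.2,14,-10.5,0.8],[0,0,0,-6.2,14,-10.5,0.8]]'
python3 - <<'E'
from h import *
p=camera_params("wrist");np.savez("w3.npz",**p);print(sense()["position"])
W=camera("wrist")[:,:,::-1];S=camera("scene")[:,:,::-1];D=camera("side")[:,:,::-1]
for n,I in zip("WSD",(W,S,D)): cv2.imwrite(f"pics/{n}3.png",I)
z=lambda I,x,y,w,h:cv2.resize(I[y:y+h,x:x+w],(400,300),interpolation=cv2.INTER_CUBIC)
print(proj("wrist",[[625,126,122],[625,126,30]],p),proj("scene",[625,126,122]),proj("side",[625,126,122]))
a,b=proj("wrist",[625,126,110],p)[0].astype(int)
cv2.imwrite("pics/c3.png",np.vstack([np.hstack([cv2.resize(W,(400,300)),z(W,max(a-100,0),max(b-75,0),200,150)]),np.hstack([z(S,260,320,120,90),z(D,265,275,120,90)])]));print(max(a-100,0),max(b-75,0))
E
```

```text
clock: 7.58
position: [559.8, 112.6, 293.6]
tcp_rot: [3.141, -0.001, -0.121]
wrist_force: [-0.1, 0.3, -0.5]
width: 73.8
[559.82132521 112.62578556 293.59110236]
[[291.92693633 146.92132388]
 [297.24549026 144.42163643]] [[317.33395466 368.10321787]] [[321.41293473 322.31854911]]
192 71
```

View pics/c3.png

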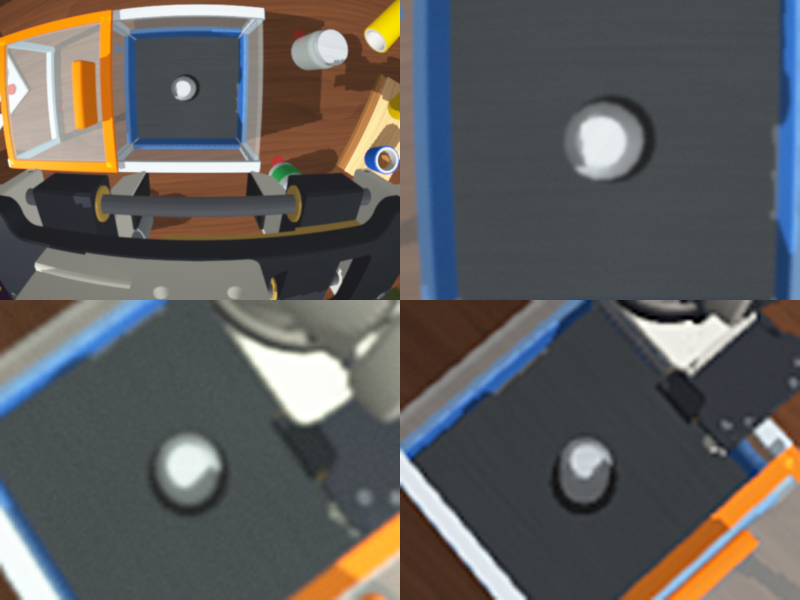

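```bash
python3 - <<'E'
from h import *
p=dict(np.load("w3.npz"));I=cv2.imread("pics/W3.png")
print("wrist tip",onz("wrist",(297,141.5),122,p),onz("wrist",(294.5,141),118,p),-p["R"].T@p["t"])
print(onz("scene",(317,369.5),122),onz("side",(321.4,323),122))
# rail corners / guard handle known: proj of guard fin at open
L=Ro.from_euler("z",-.1215)
for X in ([105,-105,155],[-105,-105,155],[-40,115,211],[40,115,211]): print(X,proj("wrist",L.apply(X)+[625.,126.5,0],p).round(1))
cv2.imwrite("pics/w3c.png",cv2.resize(I[0:270,0:440],(800,491)))
E
```

```text
wrist tip [629.20293454 120.94629548 122.        ] [629.90253866 123.3151609  118.        ] [632.32446099 103.32031485 452.3284327 ]
[627.14965961 127.44210574 122.        ] [626.20406479 127.03454464 122.        ]
[105, -105, 155] [[418.5  25.8]]
[-105, -105, 155] [[411.1 272. ]]
[-40, 115, 211] [[127.6 213.7]]
[40, 115, 211] [[121. 103.]]
```

View pics/w3c.png

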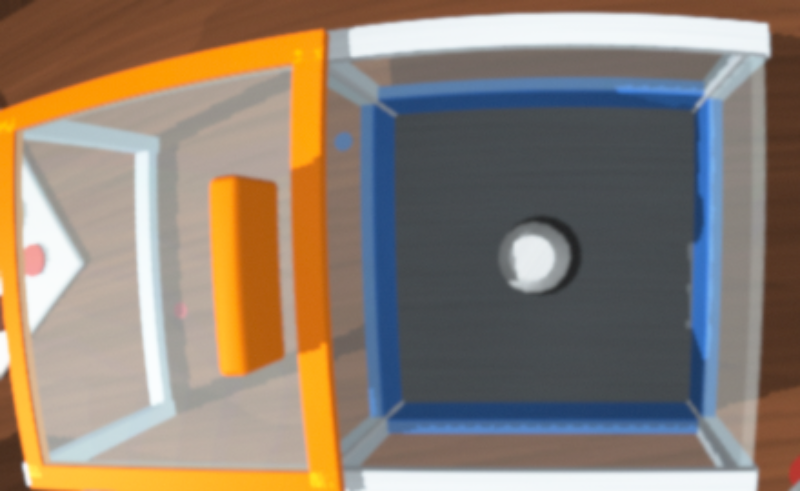

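The crop shows the guard fully open, with its handle at about (245,275) and the spindle standing free at about (532,258). The wrist camera puts the tip at x≈629 and the fixed cameras at 626 to 627. I take (627.3, 126.5), since the taper tolerates that spread. Next is the approach to the sleeve.

```bash
cat >> h.py <<'E'
yaw=-2.129; hx=np.array([-np.cos(yaw),-np.sin(yaw),0]); s35,c35=np.sin(np.radians(35)),np.cos(np.radians(35))
A=hx*s35+np.array([0,0,c35]); Yt=-hx*c35+np.array([0,0,s35]); Rg=Ro.from_matrix(np.c_[np.cross(Yt,-A),Yt,-A])
T=np.array([595.2,-281.6,159.3])
E
python3 - <<'E'
from h import *
print(sense()["joint_positions"])
go(T+90*A,Rg); print(T+90*A)
E
```

```text
[6.85036342e-02 3.92055787e-01 1.26708708e+00 4.79119540e-04
 1.48201811e+00 1.75694701e+00]
 rot [-0.601 -0.135  0.427] shift cm [10.26 34.34  5.96]
[ 622.54221981 -237.81391277  233.02368399]
```

```bash
python3 -m crank '[[0,0,0,1.5,5,0,1],[-0.1,-0.02,0.07,3,10,0,1],[-0.2,-0.045,0.14,4.5,15,0,1],[-0.3,-0.067,0.21,6,20,0,1],[-0.4,-0.09,0.28,7.5,25,1,1],[-0.5,-0.11,0.35,9,30,3,1],[-0.6,-0.135,0.427,10.3,34.3,5,1],[-0.601,-0.135,0.427,10.3,34.3,6,1],[-0.601,-0.135,0.427,10.3,34.3,6,1]]'
python3 - <<'E'
from h import *
print(sense()["joint_positions"].round(2)); go(T+90*A,Rg); go(T-37*A,Rg)
p=camera_params("wrist");np.savez("w4.npz",**p);I=camera("wrist")[:,:,::-1].copy()
print(proj("wrist",[T,T-120*A,T-130*np.cross(Yt,-A)],p),-p["R"].T@p["t"]);cv2.imwrite("pics/w4.png",I)
E
```

```text
clock: 8.85
position: [622.9, -236.8, 231.1]
tcp_rot: [2.531, 0.003, -0.557]
wrist_force: [0.6, 0.6, 0.6]
width: 92.3
[-0.22  0.77  0.94 -0.57  1.65  1.92]
 rot [-0.     0.002  0.002] shift cm [ 0.02  0.19 -0.1 ]
 rot [-0.     0.002  0.002] shift cm [ 0.05  0.19 12.6 ]
[[318.55947125 241.95595146]
 [317.96473523 208.02408373]
 [317.9269392  390.48935952]] [ 733.28541315 -199.12999803  361.07756301]
```

View pics/w4.png

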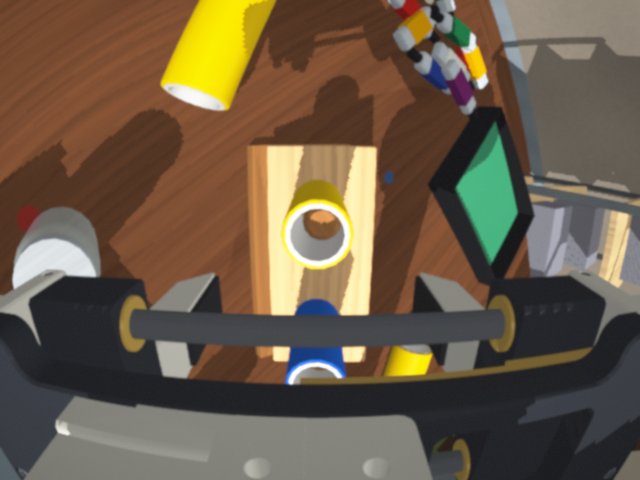

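The yellow sleeve is centred in the view: white ring at (318,235), brown peg inside, and blue sleeve below it at (316,345). It lies between the open jaws and is narrow enough to be the small one. I descend along its axis.

```bash
python3 -m crank '[[0,0,0,0.2,0.2,3,1],[0,0,0,0.2,0.2,6,1],[0,0,0,0.2,0.2,8.5,1],[0,0,0,0.2,0.2,10.5,1],[0,0,0,0.2,0.2,12,1],[0,0,0,0.2,0.2,12.6,1],[0,0,0,0.2,0.2,12.6,1],[0,0,0,0.2,0.2,12.6,0.7],[0,0,0,0.2,0.2,12.6,0.6],[0,0,0,0.2,0.2,12.6,0.6]]' 12
python3 - <<'E'
from h import *
s=sense();print(s["position"],s["wrist_force"]); go(T-37*A,Rg)
cv2.imwrite("pics/w5.png",camera("wrist")[:,:,::-1])
E
```

```text
clock: 10.15
position: [585.2, -302.0, 130.9]
tcp_rot: [2.531, -0.0, -0.559]
wrist_force: [-0.8, -0.6, 0.6]
width: 66.4
[ 585.18255688 -301.96878699  130.93061386] [-0.83380917 -0.61178989  0.61575299]
 rot [ 0.     0.    -0.001] shift cm [-0.23 -0.22  0.08]
```

View pics/w5.png

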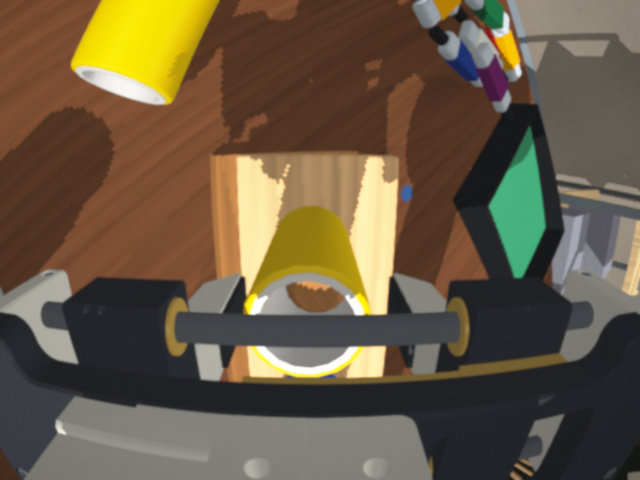

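The ring centre is at about (307,323) and the jaw gap centre is at about (316,·), so the tool needs to shift slightly in -y. I check the x offset against the tool axis.

```bash
python3 - <<'E'
from h import *
s=sense();R=Rt()
for d in ([0,0,-37],[0,0,-33],[3,0,-37],[0,-3,-37],[-3,0,-37]): print(d,proj("wrist",s["position"]+R.apply(d)))
E
```

```text
[0, 0, -37] [[315.05501459 337.28836547]]
[0, 0, -33] [[315.09210867 332.0009322 ]]
[3, 0, -37] [[315.0371437  330.48913706]]
[0, -3, -37] [[307.10344077 337.27056927]]
[-3, 0, -37] [[315.07293037 343.94062279]]
```

```bash
python3 -m crank '[[0,0,0,0.2,-0.3,0,0.6],[0,0,0,0.2,-0.3,0,0.6],[0,0,0,0.2,-0.3,0,0.5],[0,0,0,0.2,-0.3,0,0.4],[0,0,0,0.2,-0.3,0,0.4],[0,0,0,0.2,-0.3,0,0.4]]' 12
python3 -m crank '[[0,0,0,0,0,0,0.3],[0,0,0,0,0,0,0.3],[0,0,0,0,0,0,0.3]]' 25
```

```text
clock: 10.95
position: [587.9, -301.1, 128.9]
tcp_rot: [2.53, 0.0, -0.559]
wrist_force: [0.2, 0.5, -0.9]
width: 50.7
clock: 11.32
position: [587.9, -301.1, 128.9]
tcp_rot: [2.53, 0.0, -0.559]
wrist_force: [-0.5, 1.2, -1.2]
width: 50.2
```

```bash
python3 -m crank '[[0,0,0,0,0,-1,0.3],[0,0,0,0,0,-2,0.3],[0,0,0,0,0,-3,0.3]]'
python3 -m crank '[[0,0,0,0,0,-2,0.3],[0,0,0,0,0,-4,0.3],[0,0,0,0,0,-6,0.3],[0,0,0,0,0,-8,0.3],[0,0,0,0,0,-9,0.3]]'
python3 - <<'E'
from h import *
cv2.imwrite("pics/w6.png",camera("wrist")[:,:,::-1])
Ru=Ro.from_euler("xyz",[np.pi,0,-.559])
print(sense()["joint_positions"].round(2))
go((600,-150,330),Ru,"mid"); go((627.3,126.5,300),Ru,"over")
E
```

```text
clock: 11.7
position: [597.6, -286.0, 154.5]
tcp_rot: [2.531, -0.001, -0.559]
wrist_force: [0.8, -0.3, -1.4]
width: 50.4
clock: 12.32
position: [625.2, -242.0, 228.7]
tcp_rot: [2.531, -0.002, -0.558]
wrist_force: [0.1, 0.7, -1.9]
width: 50.6
[-0.22  0.77  0.93 -0.57  1.65  1.92]
mid rot [ 0.61  -0.003  0.   ] shift cm [ -7.     0.52 -11.95]
over rot [ 0.61  -0.003  0.   ] shift cm [-19.33 -21.59 -23.78]
```

View pics/w6.png

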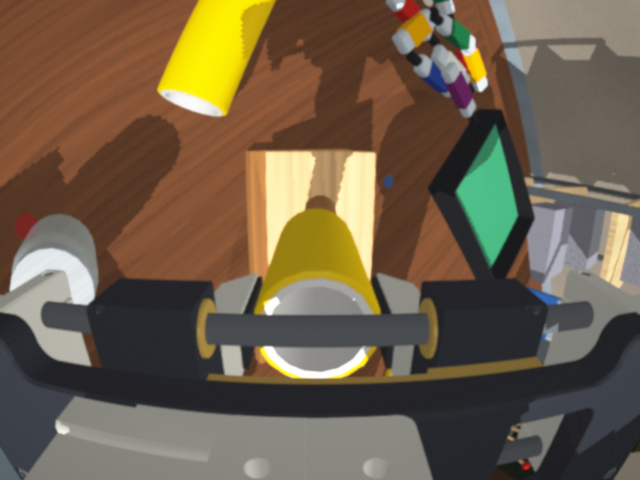

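The sleeve is off its peg: its bore is empty at (318,330) and the bare peg shows at (320,203). I raise it and turn it upright.

```bash
python3 -m crank '[[0,0,0,-1,0,-4,0.3],[0.15,0,0,-3,0.2,-8,0.3],[0.3,0,0,-5,0.4,-11,0.3],[0.45,0,0,-7,0.5,-12,0.3],[0.61,-0.003,0,-7,0.5,-12,0.3],[0.61,-0.003,0,-7,0.5,-12,0.3]]'
python3 - <<'E'
from h import *
Ru=Ro.from_euler("xyz",[np.pi,0,-.559])
go((627.3,126.5,310),Ru,"over")
E
```

```text
clock: 13.12
position: [598.2, -153.0, 329.2]
tcp_rot: [3.14, 0.002, -0.564]
wrist_force: [0.3, 0.2, -0.9]
width: 50.4
over rot [ 0.002  0.002 -0.005] shift cm [-12.48 -25.18   1.89]
```

```bash
python3 -m crank '[[0,0,0,-2,-4.2,0,0.3],[0,0,0,-4.5,-9,0,0.3],[0,0,0,-7,-14,0,0.3],[0,0,0,-9,-18,0,0.3],[0,0,0,-11,-22,1,0.3],[0.002,0.002,-0.005,-12.5,-25.2,1.9,0.3],[0.002,0.002,-0.005,-12.5,-25.2,1.9,0.3],[0.002,0.002,-0.005,-12.5,-25.2,1.9,0.3]]'
python3 - <<'E'
from h import *
s=sense();print(s["position"],s["tcp_rot"])
S=camera("scene")[:,:,::-1];D=camera("side")[:,:,::-1];W=camera("wrist")[:,:,::-1]
R=Rt();top=s["position"]+R.apply([0,0,-37]);bot=s["position"]+R.apply([0,0,83])
print("top",top,"proj",proj("scene",[top,bot]),proj("side",[top,bot]),proj("wrist",[top,bot,[627.3,126.5,122]]))
cv2.imwrite("pics/S7.png",S);cv2.imwrite("pics/D7.png",D);cv2.imwrite("pics/W7.png",W)
z=lambda I,x,y,w,h:cv2.resize(I[y:y+h,x:x+w],(400,300),interpolation=cv2.INTER_CUBIC)
cv2.imwrite("pics/c7.png",np.vstack([np.hstack([z(S,220,270,200,150),z(D,230,230,200,150)]),np.hstack([cv2.resize(W,(400,300)),z(W,220,240,200,150)])]))
E
```

```text
clock: 14.12
position: [627.4, 129.2, 308.8]
tcp_rot: [3.14, 0.001, -0.554]
wrist_force: [-0.5, -0.7, -1.5]
width: 50.2
[627.38923449 129.24491359 308.76069699] [ 3.13986766e+00  1.19687816e-03 -5.54337417e-01]
top [627.4024372  129.23216521 345.76069244] proj [[316.88630943 361.06806536]
 [317.32159259 366.69131908]] [[324.00788797 307.04114045]
 [322.72576818 316.93151927]] [[314.09204728 337.45648568]
 [315.18414005 245.58783651]
 [318.09522961 212.24504664]]
```

View pics/c7.png

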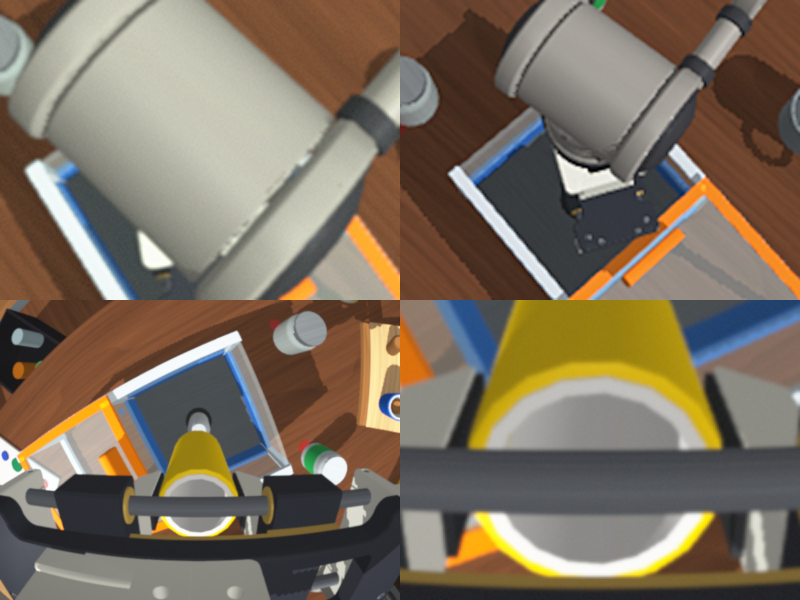

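```bash
python3 - <<'E'
from h import *
go((627.7,126.2,225),Ro.from_euler("xyz",[np.pi,0,-.555]))
E
```

```text
rot [-0.     0.    -0.001] shift cm [0.12 0.16 8.46]
```

```bash
python3 -m crank '[[0,0,0,0.1,0.2,2,0.3],[0,0,0,0.1,0.2,4,0.3],[0,0,0,0.1,0.2,6,0.3],[0,0,0,0.1,0.2,7.8,0.3],[0,0,0,0.1,0.2,8.2,0.3],[0,0,0,0.1,0.2,8.2,0.3],[0,0,0,0.1,0.2,8.2,0.3]]'
python3 - <<'E'
from h import *
s=sense();print(s["position"],s["wrist_force"])
D=camera("side")[:,:,::-1];W=camera("wrist")[:,:,::-1];p=camera_params("wrist")
cv2.imwrite("pics/D8.png",D);cv2.imwrite("pics/W8.png",W);np.savez("w8.npz",**p,pos=s["position"],rot=s["tcp_rot"])
E
```

```text
clock: 15.15
position: [627.7, 126.9, 228.6]
tcp_rot: [-3.14, -0.0, -0.555]
wrist_force: [0.5, -0.5, -0.8]
width: 50.6
[627.67508292 126.89277049 228.5860302 ] [ 0.51310795 -0.52969948 -0.80583867]
```

```bash
for i in 1; do python3 -m crank '[[0,0,0,0,0,0.5,0.3],[0,0,0,0,0,1,0.3],[0,0,0,0,0,1,0.3]]'; done
python3 -m crank '[[0,0,0,0,0,0.5,0.3],[0,0,0,0,0,1,0.3],[0,0,0,0,0,1,0.3]]'
python3 -m crank '[[0,0,0,0,0,0.4,0.3],[0,0,0,0,0,0.8,0.3],[0,0,0,0,0,0.8,0.3]]'
```

```text
clock: 15.62
position: [626.8, 127.1, 216.7]
tcp_rot: [3.142, 0.002, -0.555]
wrist_force: [-0.6, -1.4, 0.1]
width: 50.3
clock: 16.0
position: [626.9, 127.1, 206.8]
tcp_rot: [-3.142, 0.002, -0.555]
wrist_force: [-0.5, 0.0, -0.5]
width: 50.7
clock: 16.38
position: [627.4, 126.8, 199.3]
tcp_rot: [-3.141, 0.0, -0.555]
wrist_force: [1.1, -0.5, -0.9]
width: 50.5
```

```bash
python3 -m crank '[[0,0,0,0,0,0.4,0.3],[0,0,0,0,0,0.8,0.3],[0,0,0,0,0,0.8,0.3]]'
python3 -m crank '[[0,0,0,0,0,0.4,0.3],[0,0,0,0,0,0.8,0.3],[0,0,0,0,0,0.8,0.3]]'
python3 -m crank '[[0,0,0,0,0,0.4,0.3],[0,0,0,0,0,0.8,0.3],[0,0,0,0,0,0.8,0.3]]'
```

```text
clock: 16.75
position: [627.3, 126.9, 191.0]
tcp_rot: [-3.141, 0.001, -0.555]
wrist_force: [3.2, -2.2, -3.2]
width: 50.2
clock: 17.12
position: [627.1, 127.1, 182.9]
tcp_rot: [-3.141, 0.001, -0.555]
wrist_force: [3.0, -2.4, -3.1]
width: 50.5
clock: 17.5
position: [627.1, 127.1, 174.9]
tcp_rot: [-3.141, 0.001, -0.555]
wrist_force: [3.2, -2.0, -2.4]
width: 50.4
```

The spindle has entered the bore. There is only a light side force along tool +x, so I ease that way while lowering.

```bash
python3 -m crank '[[0,0,0,0.1,0,0,0.3],[0,0,0,0.1,0,0.4,0.3],[0,0,0,0.1,0,0.8,0.3],[0,0,0,0.1,0,0.8,0.3]]'
python3 -m crank '[[0,0,0,0,0,0.4,0.3],[0,0,0,0,0,0.8,0.3],[0,0,0,0,0,0.8,0.3]]'
```

```text
clock: 18.0
position: [627.6, 126.8, 166.9]
tcp_rot: [-3.141, 0.002, -0.555]
wrist_force: [0.1, -0.6, -1.4]
width: 50.3
clock: 18.38
position: [627.8, 126.7, 158.9]
tcp_rot: [-3.141, 0.002, -0.555]
wrist_force: [-1.3, -0.7, -1.4]
width: 50.5
```

```bash
python3 -m crank '[[0,0,0,0,0,0.5,0.3],[0,0,0,0,0,1,0.3],[0,0,0,0,0,1.5,0.3],[0,0,0,0,0,1.5,0.3]]'
python3 -m crank '[[0,0,0,0,0,0.4,0.3],[0,0,0,0,0,0.8,0.3],[0,0,0,0,0,0.8,0.3]]'
python3 -m crank '[[0,0,0,0,0,0.3,0.3],[0,0,0,0,0,0.6,0.3],[0,0,0,0,0,0.6,0.3]]'
python3 -m crank '[[0,0,0,0,0,0.3,0.3],[0,0,0,0,0,0.6,0.3],[0,0,0,0,0,0.6,0.3]]'
```

```text
clock: 18.88
position: [627.9, 126.6, 143.9]
tcp_rot: [-3.141, 0.002, -0.555]
wrist_force: [0.7, 0.8, -0.8]
width: 50.4
clock: 19.25
position: [628.0, 126.6, 136.1]
tcp_rot: [-3.141, 0.001, -0.555]
wrist_force: [1.1, -0.4, -0.9]
width: 50.5
clock: 19.62
position: [628.0, 126.6, 130.2]
tcp_rot: [-3.141, 0.001, -0.555]
wrist_force: [0.6, -0.5, -2.4]
width: 50.5
clock: 20.0
position: [628.1, 126.6, 124.2]
tcp_rot: [-3.141, 0.001, -0.555]
wrist_force: [0.8, -0.8, -2.2]
width: 50.1
```

```bash
python3 -m crank '[[0,0,0,0,0,0.3,0.3],[0,0,0,0,0,0.6,0.3],[0,0,0,0,0,0.6,0.3]]'
python3 -m crank '[[0,0,0,0,0,0.2,0.3],[0,0,0,0,0,0.3,0.3],[0,0,0,0,0,0.3,0.3]]'
python3 -m crank '[[0,0,0,0,0,0.1,0.3],[0,0,0,0,0,0.2,0.3],[0,0,0,0,0,0.2,0.3]]'
```

```text
clock: 20.38
position: [628.3, 126.6, 119.4]
tcp_rot: [-3.14, -0.0, -0.555]
wrist_force: [-0.2, -1.1, 4.7]
width: 50.2
clock: 20.75
position: [629.5, 126.2, 119.0]
tcp_rot: [-3.138, -0.004, -0.555]
wrist_force: [-1.7, -2.8, 16.6]
width: 50.5
clock: 21.12
position: [629.9, 126.0, 118.8]
tcp_rot: [-3.138, -0.006, -0.555]
wrist_force: [-3.9, -3.2, 26.1]
width: 50.4
```

Firm contact at TCP z≈119, about 6 mm higher than my rough grip depth would give. I ease off the pressure, then measure the ring depth in the tool frame from the wrist picture to confirm the sleeve is seated.

```bash
python3 -m crank '[[0,0,0,0,0,-0.2,0.3],[0,0,0,0,0,-0.4,0.3],[0,0,0,0,0,-0.4,0.3]]'
python3 - <<'E'
from h import *
from scipy.optimize import differential_evolution
cv2.imwrite("pics/W9.png",camera("wrist")[:,:,::-1])
d=np.load("w8.npz");p={k:d[k] for k in("K","R","t")};R8=Ro.from_euler("xyz",d["rot"])
I=cv2.imread("pics/W8.png");hsv=cv2.cvtColor(I,cv2.COLOR_BGR2HSV)
m=((hsv[...,1]>150)&(hsv[...,0]>20)&(hsv[...,0]<36)).astype(np.float32)
L=cv2.GaussianBlur(cv2.cvtColor(I,cv2.COLOR_BGR2GRAY).astype(np.float32),(0,0),1)
sat=cv2.GaussianBlur(hsv[...,1].astype(np.float32),(0,0),1)
for row in (300,355,360,365,370): # yellow pixel extents
    x=np.where(m[row,200:440])[0]+200; print(row,x.min() if len(x) else None,x.max() if len(x) else None)
for col in (300,310,318,326,336):
    y=np.where(m[:,col])[0]; print(col,[int(q) for q in y if q>200][:1],y.max()); print("  sat",sat[346:384:2,col].astype(int))
a=np.linspace(0,2*np.pi,73)
for z in (-37,-31,-25):
  for dx in (0,3):
    C=lambda r:proj("wrist",d["pos"]+R8.apply(np.c_[dx+r*np.cos(a),r*np.sin(a),0*a+z]),p)
    o,i=C(26),C(20); print(z,dx,"outer x",o[:,0].min().round(1),o[:,0].max().round(1),"y",o[:,1].min().round(1),o[:,1].max().round(1),"inner x",i[:,0].min().round(1),i[:,0].max().round(1),"y",i[:,1].min().round(1),i[:,1].max().round(1))
E
```

```text
clock: 21.5
position: [629.0, 126.6, 118.9]
tcp_rot: [-3.139, -0.002, -0.555]
wrist_force: [0.5, -2.4, 8.5]
width: 50.8
300 257 377
355 204 431
360 268 366
365 273 359
370 278 436
300 [213] 379
  sat [ 13   4   5   5   5   5   5   5   5   5   6   5   2   0   7  68 151 150
 140]
310 [210] 277
  sat [ 15   5   5   6   6   6   6   6   6   6   6   6   5   1   0  12  76 137
 141]
318 [210] 277
  sat [ 14   4   5   5   5   5   5   5   5   5   6   5   5   3   0   4  53 131
 141]
326 [211] 277
  sat [ 13   4   6   5   5   5   6   6   6   6   5   5   4   1   0  15  82 138
 141]
336 [215] 379
  sat [ 12   5   5   5   5   6   6   6   6   5   6   4   0   1  29 138 181 152
 140]
-37 0 outer x 247.8 384.7 y 273.1 389.9 inner x 263.5 369.0 y 288.8 378.6
-37 3 outer x 247.2 385.3 y 265.1 384.3 inner x 263.0 369.5 y 281.0 372.7
-31 0 outer x 250.4 382.2 y 267.2 381.1 inner x 265.4 367.1 y 282.3 370.0
-31 3 outer x 249.8 382.7 y 259.4 375.6 inner x 265.0 367.5 y 274.8 364.2
-25 0 outer x 252.7 379.8 y 261.7 372.9 inner x 267.2 365.3 y 276.3 361.9
-25 3 outer x 252.2 380.3 y 254.2 367.4 inner x 266.9 365.7 y 269.1 356.2
```

```bash
python3 -m crank '[[0,0,0,0,0,-0.05,0.3],[0,0,0,0,0,-0.05,0.3],[0,0,0,0,0,-0.05,0.6],[0,0,0,0,0,-0.05,0.7],[0,0,0,0,0,-0.05,0.75],[0,0,0,0,0,-0.05,0.75]]'
python3 - <<'E'
from h import *
s=sense();R=Rt();print(s["position"],s["width"],s["wrist_force"],s["tcp_rot"])
I=camera("wrist")[:,:,::-1];cv2.imwrite("pics/W10.png",I)
for f in ("W8","W9","W10"):
    hsv=cv2.cvtColor(cv2.imread(f"pics/{f}.png"),cv2.COLOR_BGR2HSV);m=(hsv[...,1]>150)&(hsv[...,0]>20)&(hsv[...,0]<36)
    print(f,[(r,np.where(m[r,200:440])[0][[0,-1]]+200) for r in(290,300) if m[r,200:440].any()],[np.where(m[200:,c])[0].max()+200 for c in(300,336)])
E
```

```text
clock: 22.3
position: [627.8, 126.8, 117.6]
tcp_rot: [-3.141, 0.002, -0.555]
wrist_force: [0.6, -0.2, -1.1]
width: 68.3
[627.79055651 126.76693654 117.64892476] 68.27290971081956 [ 0.59340002 -0.17204042 -1.06159504] [-3.14113538e+00  1.67952296e-03 -5.55029969e-01]
W8 [(290, array([261, 373])), (300, array([257, 377]))] [np.int64(379), np.int64(379)]
W9 [(290, array([261, 374])), (300, array([206, 428]))] [np.int64(379), np.int64(381)]
W10 [(290, array([260, 373])), (300, array([256, 376]))] [np.int64(382), np.int64(379)]
```

The ring did not move relative to the tool on release, so the sleeve did not drop. I retreat upward and then go to the guard handle.

```bash
python3 -m crank '[[0,0,0,0,0,-1.5,0.75],[0,0,0,0,0,-4,0.75],[0,0,0,0,0,-8,0.75],[0,0,0,0,0,-12,0.75],[0,0,0,0,0,-14,0.75],[0,0,0,0,0,-14,0.75]]'
python3 - <<'E'
from h import *
go((638.6,240.5,258),Ro.from_euler("xyz",[np.pi,0,-.121]))
for n in("scene","side"): cv2.imwrite(f"pics/{n}11.png",camera(n)[:,:,::-1])
E
```

```text
clock: 23.1
position: [628.9, 126.6, 260.9]
tcp_rot: [-3.138, -0.003, -0.555]
wrist_force: [0.5, -0.4, 0.4]
width: 68.8
 rot [-0.003 -0.004 -0.434] shift cm [ -5.18 -10.19   0.31]
```

```bash
python3 -m crank '[[0,0,-0.15,-2,-4,0,0.75],[0,0,-0.3,-4,-8,0,0.75],[-0.003,-0.004,-0.434,-5.2,-10.2,0,0.75],[-0.003,-0.004,-0.434,-5.2,-10.2,0.3,0.75],[-0.003,-0.004,-0.434,-5.2,-10.2,0.3,0.75]]'
python3 - <<'E'
from h import *
go((638.6,240.5,188),Ro.from_euler("xyz",[np.pi,0,-.121]))
# fin visible in the wrist view? expected columns of fin faces vs orange mask
I=camera("wrist");s=sense();hsv=cv2.cvtColor(I,cv2.COLOR_RGB2HSV);m=(hsv[...,1]>180)&(hsv[...,0]>5)&(hsv[...,0]<20)
L=Ro.from_euler("z",-.121)
print("pred",proj("wrist",[s["position"]*[1,1,0]+L.apply([30,k,211]) for k in(-7,7)]).round())
r=int(proj("wrist",s["position"]*[1,1,0]+L.apply([30,0,211]))[0,1]);print(r,np.where(m[r])[0])
# sleeve seated check: orient ring top on z=150 from fixed cameras
for n in("scene","side"):
    H=cv2.cvtColor(camera(n),cv2.COLOR_RGB2HSV);u=proj(n,[627.5,126.7,150])[0];x,y=u.astype(int)
    q=(H[...,1]>150)&(H[...,0]>20)&(H[...,0]<36);w=np.zeros_like(q);w[y-30:y+30,x-30:x+30]=1;q&=w.astype(bool)
    print(n,u,q.sum(),[v.mean().round(1) for v in np.where(q)[::-1]] if q.any() else "")
E
```

```text
clock: 23.82
position: [637.2, 239.8, 253.6]
tcp_rot: [3.139, 0.008, -0.123]
wrist_force: [0.3, -0.7, -0.5]
width: 68.8
 rot [ 0.002  0.008 -0.002] shift cm [ 0.18 -0.1   6.56]
pred [[328. 213.]
 [303. 213.]]
213 [ 82  83  84  85  86  87  88  89  90  91  92  93  94  95  96  97 304 305
 306 307 308 309 310 311 312 313 314 315 316 317 318 319 320 321 322 323
 324 325 336 337 338 339 340 341 342 343 344 345 346 347 348 349 350 351
 352 353 354 355]
scene [316.49964409 368.39812162] 29 [np.float64(314.9), np.float64(363.3)]
side [321.14276316 321.50551799] 160 [np.float64(317.8), np.float64(329.1)]
```

The fin is centred between the jaws (columns 304–325 against 303–328 predicted). I grip it and slide the guard shut.

```bash
python3 -m crank '[[0,0.008,0,0.2,-0.1,3,0.75],[0,0.008,0,0.2,-0.1,5.5,0.75],[0,0.008,0,0.2,-0.1,6.5,0.75],[0,0.008,0,0.2,-0.1,6.5,0.4],[0,0.008,0,0.2,-0.1,6.5,0],[0,0.008,0,0.2,-0.1,6.5,0],[0,0.008,0,0.2,-0.1,6.5,0],[0,0.008,0,0.2,-0.1,6.5,0],[0,0.008,0,0.2,-0.1,6.5,0]]' 20
python3 -m crank '[[0,0,0,0,0,0,0],[0,0,0,0,0,0,0]]'
python3 - <<'E'
from h import *
s=sense();go(s["position"]+Ro.from_euler("z",-.1215).apply([0,-190,0]))
E
```

```text
clock: 25.1
position: [639.3, 240.7, 190.2]
tcp_rot: [3.139, -0.003, -0.121]
wrist_force: [-2.9, -5.1, 0.3]
width: 13.6
clock: 25.35
position: [639.3, 240.7, 190.1]
tcp_rot: [3.14, -0.003, -0.121]
wrist_force: [-2.1, -4.8, 1.5]
width: 13.8
 rot [0. 0. 0.] shift cm [-0.   19.    0.04]
```

```bash
python3 -m crank '[[0,0,0,0,2,0,0],[0,0,0,0,5,0,0],[0,0,0,0,8,0,0],[0,0,0,0,11,0,0],[0,0,0,0,14,0,0],[0,0,0,0,16.5,0,0],[0,0,0,0,18,0,0],[0,0,0,0,18.6,0,0],[0,0,0,0,18.8,0,0],[0,0,0,0,18.8,0,0]]'
python3 -m crank '[[0,0,0,0,0.1,0,0],[0,0,0,0,0.3,0,0],[0,0,0,0,0.3,0,0]]'
python3 -m crank '[[0,0,0,0,0.2,0,0],[0,0,0,0,0.2,0,0],[0,0,0,0,0.2,0,0]]'
```

```text
clock: 26.6
position: [616.6, 54.8, 190.1]
tcp_rot: [3.14, -0.003, -0.121]
wrist_force: [-0.2, -1.0, -1.1]
width: 13.5
clock: 26.98
position: [616.3, 52.0, 190.2]
tcp_rot: [3.141, -0.003, -0.121]
wrist_force: [1.3, 1.9, -3.7]
width: 14.0
clock: 27.35
position: [616.3, 52.0, 190.2]
tcp_rot: [-3.139, -0.003, -0.12]
wrist_force: [2.6, 9.6, -3.2]
width: 13.9
```

The guard is at its stop after 190.1 mm of travel. I release the handle and retreat.

```bash
python3 -m crank '[[0,0,0,0,-0.2,0,0],[0,0,0,0,-0.2,0,0.3],[0,0,0,0,-0.2,0,0.5],[0,0,0,0,-0.2,0,0.5],[0,0,0,0,-0.2,0,0.5],[0,0,0,0,-0.2,-4,0.5],[0,0,0,0,-0.2,-10,0.5],[0,0,0,-4,5,-12,0.5],[0,0,0,-8,10,-14,0.5],[0,0,0,-12,14,-14,0.5]]'
python3 -m crank '[[0,0,0,-4,4,0,0.5],[0,0,0,-8,8,0,0.5],[0,0,0,-10,12,0,0.5],[0,0,0,-10,16,0,0.5],[0,0,0,-10,16,0,0.5]]'
python3 - <<'E'
from h import *
S=camera("scene")[:,:,::-1];D=camera("side")[:,:,::-1]
cv2.imwrite("pics/S12.png",S);cv2.imwrite("pics/D12.png",D)
z=lambda I,x,y,w,h:cv2.resize(I[y:y+h,x:x+w],(400,300),interpolation=cv2.INTER_CUBIC)
cv2.imwrite("pics/c12.png",np.vstack([np.hstack([z(S,160,120,360,270),z(D,160,120,360,270)]),np.hstack([z(S,240,290,160,120),z(D,255,255,160,120)])]))
for n in("scene","side"): print(n,[(zz,proj(n,[627.5,126.7,zz])[0].round(1)) for zz in(150,156)])
E
```

```text
clock: 28.6
position: [482.2, -73.2, 331.2]
tcp_rot: [3.14, -0.006, -0.121]
wrist_force: [-0.1, -0.5, 0.1]
width: 46.0
clock: 29.22
position: [363.7, -220.6, 329.7]
tcp_rot: [3.14, -0.003, -0.125]
wrist_force: [-0.1, -0.1, 0.6]
width: 45.9
scene [(150, array([316.5, 368.4])), (156, array([316.5, 368.2]))]
side [(150, array([321.1, 321.5])), (156, array([321.2, 321.1]))]
```

View pics/c12.png

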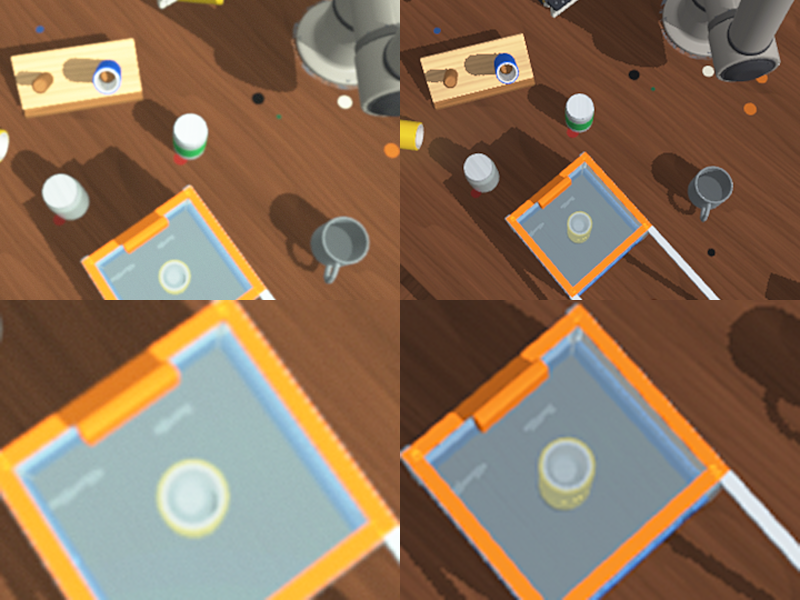

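The sleeve stands upright on the spindle under the shut guard, at (192,497) in the scene crop and (567,470) in the side crop. The blue sleeve is on its peg and the yellow's peg is bare. The jar, tin and mug are where they were.

```bash
python3 -c "
from bench import *
print(job_done())"
```

```text
the job is handed in; nothing more can be done
None
```

The job is handed in at about 29 s of the 66 s allowed. I slid the guard open to its stop, drew the small yellow sleeve off its peg, and lowered it in the grip over the spindle. It came down to firm contact, 26 N at most. I then let go of it and slid the guard back to its other stop, 190.1 mm of travel.

**Last checks:** The final pictures show the sleeve upright on the spindle under the shut guard and the blue sleeve on its peg. By eye, the jar, tin and mug are where they started, and the arm is clear.

**Checks that disagreed:**
- **Camera offset:** the wrist camera placed things about 4–5 mm differently from the fixed cameras. I aimed near the midpoint and followed the side force during insertion.
- **Seating height:** contact came about 6 mm higher than the grip depth I had assumed. The wrist picture broadly agreed with a shallower grip, though its ring-size reading was not exact. The sleeve did not move when released, so I take it as fully seated. I did not measure its seated height separately.

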